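# Restart the profile projector's lamp with its pull switch

### The job

The measuring projector's lamp needs a restart: on the white control box, pull the switch with the wide round mushroom head straight out until it clicks into its detent, leave it out for at least half a second, then push it fully home again and let go. Leave the other two pull knobs (the T-bar and the slim one) as they are.

Things in the scene. Friction and masses are not known exactly. Their poses are not given: they have to be found in the camera images.
- lamp_switch_head (a point): Centre of the switch's head: black round disc, 40 mm wide, 14 mm thick (plus 4 mm dome), on a 12 mm stem; centre 27 mm above its 50 mm square plate when in. One of three knobs 95 mm apart in a row, any place, on a white box 220 x 320 mm, 80 mm high (plate top at 84). z up = pull; y along the row; x across it, to buttons 110 mm from the row, under 16 mm high; nothing nearer across the row.
- lamp_switch (a joint): How far the mushroom-head switch is pulled up, in m: 0 = fully home (its start), 0.018 = fully out in its detent; hard stops at both. A spring detent holds it at either end: about 6 N to leave an end, less towards the middle; past half-way (0.009) it snaps on to the other end by itself.
- tee_knob_head (a point): Centre of the handle of a bystander pull knob in the same row: a black T-bar, 46 mm long along the row, 12 mm wide and 14 mm high. Leave it where it is. It starts anywhere from in to 10 mm out and stays where it is left.
- pin_knob_head (a point): A point on the axis of the other bystander pull knob in the row, 9 mm below its flat top: a slim black upright cylinder, 18 mm in diameter and 24 mm tall. Leave it where it is. It starts anywhere from in to 10 mm out and stays where it is left.

How it is judged:
On the way:
1. the mushroom-head switch is pulled out to its detent (at least 15 of its 18 mm) and left out for half a second (value of joint lamp_switch above 0.015 m), for 0.5 s.
At the end, for the whole second after the job is handed in: The mushroom-head switch is back in, within 3 mm of fully home, and at rest; the T-bar knob and the slim knob are within 6 mm of where they began (value of joint lamp_switch below 0.003 m and velocity of joint lamp_switch below 0.01 m/s and distance of each of tee_knob_head, pin_knob_head from where it was at the start of the episode below 0.006 m); the robot touches nothing.
It fails at once if the T-bar knob is pulled or pushed more than 6 mm (distance of tee_knob_head from where it was at the start of the episode above 0.006 m).
It fails at once if the slim knob is pulled or pushed more than 6 mm (distance of pin_knob_head from where it was at the start of the episode above 0.006 m).
It also fails if it takes over 35 s, if anything falls off the work surface, if the arm or the gripper's body presses on something with over 40 N, if the wrist force passes 120 N, or if a joint passes its speed limit or range.

### The arm

A 6-joint arm with a two-finger parallel gripper is mounted at the origin on the work surface. World frame = base frame: x ahead of the robot, y to its left, z up, the work surface at z = 0. Lengths are in m, angles in rad, forces in N, time in s.
With the tool pointing down it reaches from about 0.35 to 0.725 m from the base axis. Payload 4.3 kg.
Tool frame: the origin (TCP) lies midway between the tips of the shut fingers; the grasp point (between the pads) lies 19 mm behind it (bot.grip_depth is the distance from the TCP to the grasp point, in m); x points along the fingers, y is the direction in which the jaws open and shut, and the axes are right-handed (so a half turn about x gives the same grasp; the last joint's range is limited). The gripper opens to 85 mm and grips with 20 to 120 N. Pads are 22 mm wide; open, the fingers measure 114 mm over their backs; the gripper's body (76 mm by 85 mm) begins 54 mm behind the grasp point. The pads swing forward as they close: fully open they stand 13 mm farther back than shut.
Start: joints at [-1.301, 0.377, 0.081, 1.274, 0, 1.46], TCP at [0.213, -0.534, 0.231] pointing down, gripper open.
Joint ranges: [-2.72, 2.72], [-0.84, 1.66], [-1.02, 1.22], [-1.77, 2.12], [-1.37, 1.28], [-3.14, 3.14]. Speed limits (rad/s): [2.57, 2.57, 3.14, 3.14, 3.14, 3.14].

### API

Orientations are given as [roll, pitch, yaw] about the fixed x, y, z axes, in that order (R = Rz(yaw) Ry(pitch) Rx(roll)).
In Python, from workcell import bot gives the robot as it stands.
- The arm moves only by the tool jog_arm, never from a script. Its argument "commands" is a list of rows, each a list of 7 numbers: the shift along the tool's x, y, z normalised to -1 to 1, where 1 is 50 mm, then the turn, a rotation vector about the tool's x, y, z normalised to -1 to 1, where 1 is 90 degrees, then the gripper command: -1 is fully open, 1 is shut, values between are in proportion. A call has exactly 10 rows; each row shifts and turns the pose as measured when the row begins, along the tool's axes as they then stand; what a row does not reach is not made up. A row lasts 1/10 s, in which the tool goes at most 50 mm and 8.59 degrees, less where a joint would pass 70% of its speed; a pose out of reach is approached as far as the arm can. A call with a number of a shift or a turn outside -1 to 1 is refused whole. A call with a gripper value outside its range is refused whole. The fingers move at their own pace and stop on an object; the grip force is fixed at half the most. Time passes only in rows, so rows that do not move let the fingers close, or fill a call up. It gives the time, the measured TCP pose, the force and the opening at its end, in the units of the state.
- bot.sense(): the state, without advancing time (a new reading comes with each control period).
- bot.camera(name): name is "scene" or "top" or "wrist"; returns a dict with "img" (480x640x3 uint8, blue, green, red), "fx", "fy", "cx", "cy" (pixels), "R" (3x3) and "t" (3): a world point X has camera coordinates R X + t; the wrist camera has in their place "T_tool_cam" (4x4, takes a point from camera to tool coordinates, whose origin is the TCP and whose axes are the tool frame's). Camera axes: x right, y down, z forward; pixel columns grow to the right and rows downward; lengths in m; the calibration is good to about 2 mm. A picture is of the moment at which its call begins: read the wrist's pose just before it. There is no depth.
- bot.close_job(): hands the job in, once; it reports no verdict.
The state is a dict: "clock": time; "joints": joint angles; "joint_velocities": joint speeds; "joint_efforts": joint torques, N m; "tool_pos": TCP position; "tool_rot": TCP orientation; "force": force on the tool from outside, world axes, zero at the start; "ft_torque": the same for the moment, N m; "gripper_width": finger opening in m.
Only numpy, scipy, OpenCV 4.12 (cv2) and the standard library are available. Lean on these libraries where they do the work, as an engineer would, in place of code of your own. Each camera call takes 0.05 s, during which the arm holds its last target.

## Working session

There is one attempt and no reset: what is moved stays moved. The work goes in short steps, Python scripts to look and compute and a tool call to move; the robot and the scene stay as the last step left them, time stands still between calls to the robot, and variables do not carry over. Pictures are saved under pics/ and viewed, and the job is handed in when it is done.

Besides the shell and the picture viewer there is one more tool, called after "Call:" as name(argument=value, ...), one argument or row to a line, values as JSON. jog_arm: Moves the arm, as the interface text tells. Its arguments: {"type":"object","properties":{"commands":{"type":"array"}},"required":["commands"]}

```bash
mkdir -p pics; python3 - <<'E'
from workcell import bot
import cv2
s=bot.sense(); print(s)
for n in("scene","top","wrist"):
    c=bot.camera(n); cv2.imwrite(f"pics/{n}0.png",c["img"])
    print(n,{k:v for k,v in c.items() if k!="img"})
E
```

```text
{'clock': 0.0, 'joints': array([-1.30130957e+00,  3.78062938e-01,  7.96442507e-02,  1.27443753e+00,
        1.82424158e-05,  1.46049632e+00]), 'joint_velocities': array([ 6.35156966e-04,  9.42052462e-04,  8.42949424e-05, -3.13295885e-04,
       -9.73014082e-04,  8.66255540e-04]), 'joint_efforts': array([ 3.17986978e-04, -4.63605630e+01,  2.69873500e+01,  2.07707437e-02,
       -7.46710657e-05, -2.32721447e-06]), 'tool_pos': array([ 0.21299852, -0.53337954,  0.23036809]), 'tool_rot': array([-1.68995211,  1.56873636,  1.83142729]), 'force': array([ 0.15086636, -0.75972882, -0.63326694]), 'ft_torque': array([-0.05843606, -0.01873313, -0.00859923]), 'gripper_width': 0.0856859389939176}
scene {'fx': 458.4523291772559, 'fy': 458.4523291772559, 'cx': 326.2871149499982, 'cy': 245.45120487588613, 'R': array([[-0.87381137,  0.48562796, -0.02488309],
       [ 0.3004858 ,  0.49902893, -0.81282127],
       [-0.38231136, -0.71772948, -0.58198146]]), 't': array([ 0.45543791, -0.0993823 ,  0.98705326])}
top {'fx': 486.55048739267625, 'fy': 486.55048739267625, 'cx': 327.81146764827315, 'cy': 236.7485049835709, 'R': array([[ 0.02492805, -0.99941176, -0.02355259],
       [-0.99303211, -0.02204077, -0.11576452],
       [ 0.11517731,  0.02627426, -0.99299741]]), 't': array([0.03609814, 0.5534227 , 0.71499702])}
wrist {'fx': 357.63330821627574, 'fy': 357.63330821627574, 'cx': 317.5638310404125, 'cy': 237.13013438152583, 'T_tool_cam': array([[-9.10034023e-04, -3.28273511e-01,  9.44582275e-01,
        -1.41832857e-01],
       [ 9.99999536e-01, -1.53762756e-06,  9.62890013e-04,
        -1.90481664e-04],
       [-3.14638870e-04,  9.44582713e-01,  3.28273361e-01,
        -8.49446353e-02],
       [ 0.00000000e+00,  0.00000000e+00,  0.00000000e+00,
         1.00000000e+00]])}
```

View pics/top0.png

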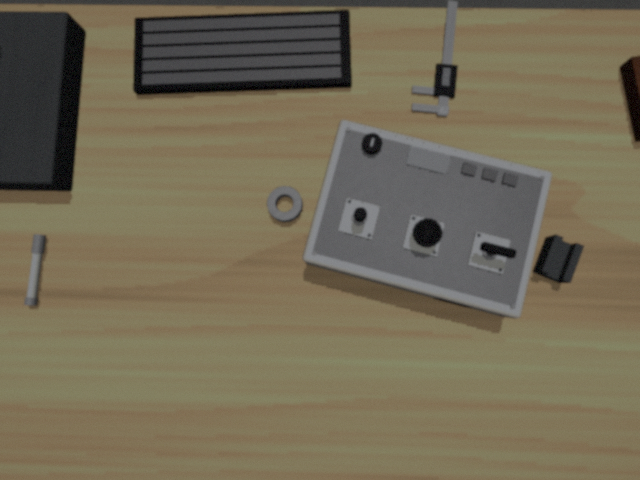

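View pics/scene0.png

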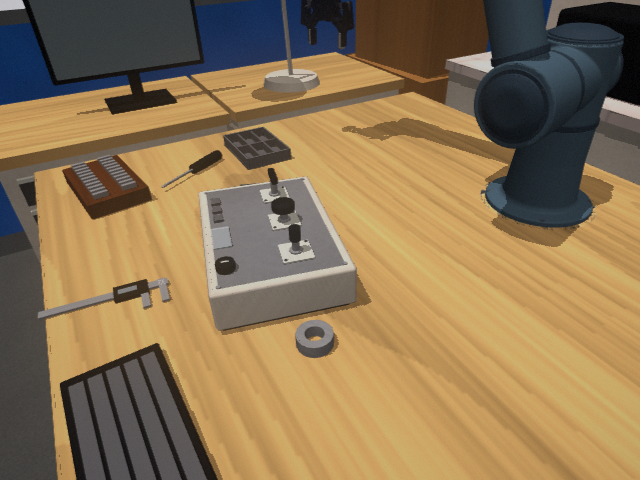

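View pics/wrist0.png

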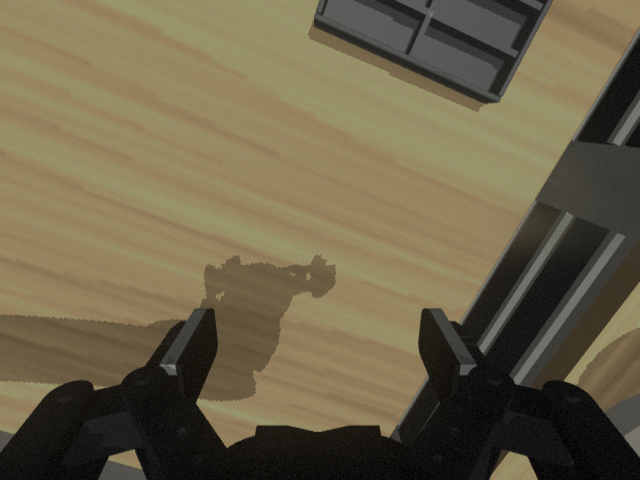

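Top view: pin knob at (360,215), mushroom in the middle at (427,233), T-bar at (497,250). Scene view: mushroom at about (283,206), pin at (295,235), T-bar at (273,178).

```bash
cat > h.py <<'E'
import numpy as np, cv2
from workcell import bot
from scipy.spatial.transform import Rotation as Ro
def pose(s): return Ro.from_euler('xyz',s["tool_rot"]).as_matrix(), np.array(s["tool_pos"])
def ray(c,u,v,s=None):
    d=np.array([(u-c["cx"])/c["fx"],(v-c["cy"])/c["fy"],1.])
    if s is None: return -c["R"].T@c["t"], c["R"].T@d
    R,p=pose(s);T=c["T_tool_cam"]; return R@T[:3,3]+p, R@T[:3,:3]@d
def plane(o,d,z): return o+d*(z-o[2])/d[2]
def proj(c,X):
    q=c["R"]@X+c["t"]; return q[0]/q[2]*c["fx"]+c["cx"],q[1]/q[2]*c["fy"]+c["cy"]
E
python3 - <<'E'
from h import *
out={}
for n,roi in(("top",(330,180,530,275)),("scene",(255,160,320,265))):
    c=bot.camera(n); g=c["img"].max(2); x0,y0,x1,y1=roi
    m=(g[y0:y1,x0:x1]<45).astype(np.uint8)
    k,l,st,ce=cv2.connectedComponentsWithStats(m)
    for i in range(1,k):
        if st[i][4]>40:
            u,v=ce[i]+[x0,y0]; o,d=ray(c,u,v); print(n,st[i]+[x0,y0,0,0,0],u,v,plane(o,d,.111)); 
            out.setdefault(n,[]).append((o,d))
# white plates
c=bot.camera("top"); m=(c["img"][180:280,330:520].min(2)>140).astype(np.uint8)
k,l,st,ce=cv2.connectedComponentsWithStats(m)
for i in range(1,k):
    if st[i][4]>100: 
        p=np.argwhere(l==i)[:,::-1].astype(np.float32); r=cv2.minAreaRect(p); u,v=np.array(r[0])+[330,180]
        print("plate",r,plane(*ray(c,u,v),.084))
b=cv2.resize(c["img"][180:280,320:540],None,fx=3.5,fy=3.5,interpolation=cv2.INTER_CUBIC); cv2.imwrite("pics/topz.png",b)
c=bot.camera("scene");cv2.imwrite("pics/scz.png",cv2.resize(c["img"][150:280,220:350],None,fx=4.5,fy=4.5,interpolation=cv2.INTER_CUBIC))
E
```

```text
top [355 209  11  13 110] 359.72727272727275 214.8272727272727 [0.5747285  0.00379335 0.111     ]
top [414 219  28  28 583] 426.95368782161233 232.59862778730704 [ 0.55205125 -0.08852113  0.111     ]
top [481 243  35  15 275] 497.6181818181818 250.17818181818183 [ 0.53007948 -0.18409711  0.111     ]
scene [272 204  20  11  74] 280.3783783783784 209.98648648648648 [ 0.56262432 -0.07705492  0.111     ]
scene [289 229  11  13 103] 294.09708737864077 235.0388349514563 [0.57530205 0.00161578 0.111     ]
```

View pics/topz.png

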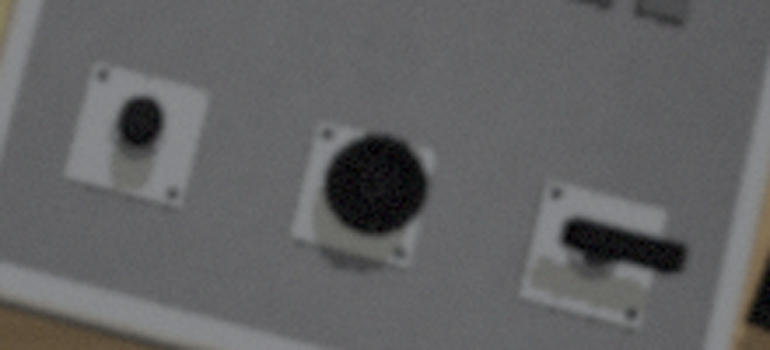

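View pics/scz.png

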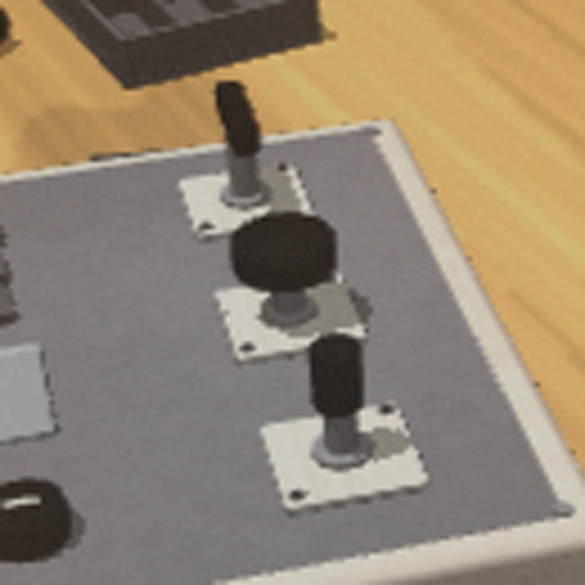

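```bash
python3 - <<'E'
from h import *
c=bot.camera("top")
P=[]
for u,v in((138,135),(364,195),(594,253)):
    P.append(plane(*ray(c,320+u/3.5-.4,180+v/3.5-.4),.084)); print(P[-1])
d=P[0]-P[2]; print(np.linalg.norm(d),"rowdir deg",np.degrees(np.arctan2(d[1],d[0])), sum(P)/3)
o,dd=ray(c,427.2,232.6); print("head",plane(o,dd,.117))
for n in("top","scene"):
    c=bot.camera(n); print(n,proj(c,np.array([.5510,-.0885,.111])))
s=bot.sense(); R,p=pose(s); print(R.round(3),p)
E
```

```text
[0.57426284 0.00366473 0.084     ]
[ 0.55153589 -0.08857365  0.084     ]
[ 0.5299825  -0.18110268  0.084     ]
0.189999332392182 rowdir deg 76.52298628407387 [ 0.55192707 -0.08867053  0.084     ]
head [ 0.55128186 -0.08778715  0.117     ]
top (np.float64(426.9370560360824), np.float64(233.3602844401675))
scene (np.float64(283.84759860176695), np.float64(205.1228993293755))
[[-0.     0.371 -0.929]
 [ 0.    -0.929 -0.371]
 [-1.    -0.     0.   ]] [ 0.21316938 -0.53402358  0.23128677]
```

Call:
jog_arm(
  commands=[
    [0, -0.41, -0.69, -0.061, 0, 0, -1],
    [0, -0.34, -0.72, -0.061, 0, 0, -1],
    [0, -0.28, -0.75, -0.061, 0, 0, -1],
    [0, -0.2, -0.77, -0.061, 0, 0, -1],
    [0, -0.13, -0.79, -0.061, 0, 0, -1],
    [0, -0.05, -0.8, -0.061, 0, 0, -1],
    [0, 0.02, -0.8, -0.061, 0, 0, -1],
    [0, 0.1, -0.79, -0.061, 0, 0, -1],
    [0, 0.18, -0.78, -0.061, 0, 0, -1],
    [0, 0.25, -0.76, -0.061, 0, 0, -1],
  ],
)

```text
clock: 1.5
tool_pos: [0.4563, -0.2061, 0.2312]
tool_rot: [0.753, 1.564, -1.023]
force: [0.1, -0.7, -0.5]
gripper_width: 0.0855
```

```bash
cat >> h.py <<'E'
def todo(X,a=-13.5,s=None):
    s=s or bot.sense(); R,p=pose(s); e=R.T@(np.array(X)-p)/.05
    A=np.radians(a); y=np.array([np.cos(A),np.sin(A),0]); x=np.array([0,0,-1.]); Rt=np.c_[x,y,np.cross(x,y)]
    rv=Ro.from_matrix(R.T@Rt).as_rotvec()/(np.pi/2)
    print("t",s["clock"],"p",p.round(4),"F",np.round(s["force"],1),"w",round(s["gripper_width"],4)); print("shift",e.round(3),"turn",rv.round(4)); 
E
python3 -c "
from h import *
todo([.5515,-.0883,.17])"
```

```text
t 1.5 p [ 0.4563 -0.2061  0.2312] F [ 0.1 -0.7 -0.5] w 0.0855
shift [ 1.218  1.379 -2.7  ] turn [ 0.0196  0.003  -0.0029]
```

Call:
jog_arm(
  commands=[
    [0.1, 0.19, -0.39, 0.02, 0.003, -0.003, -1],
    [0.1, 0.17, -0.34, 0, 0, 0, -1],
    [0.1, 0.17, -0.34, 0, 0, 0, -1],
    [0.1, 0.17, -0.34, 0, 0, 0, -1],
    [0.1, 0.17, -0.34, 0, 0, 0, -1],
    [0.1, 0.17, -0.34, 0, 0, 0, -1],
    [0.1, 0.17, -0.34, 0, 0, 0, -1],
    [0.1, 0.17, -0.27, 0, 0, 0, -1],
    [0, 0, 0, 0, 0, 0, -1],
    [0, 0, 0, 0, 0, 0, -1],
  ],
)

```text
clock: 2.5
tool_pos: [0.561, -0.08, 0.1909]
tool_rot: [1.502, 1.568, -0.295]
force: [-0.0, -0.6, 0.5]
gripper_width: 0.085
```

```bash
python3 - <<'E'
from h import *
s=bot.sense(); c=bot.camera("wrist"); cv2.imwrite("pics/w1.png",c["img"])
todo([.5515,-.0883,.089],s=s)
R,p=pose(s);T=c["T_tool_cam"]
for X in([.5515,-.0883,.111],[.5515,-.0883,.118],[.5515,-.0883,.084]):
    q=T[:3,:3].T@(R.T@(np.array(X)-p)-T[:3,3]); print(q[0]/q[2]*c["fx"]+c["cx"],q[1]/q[2]*c["fy"]+c["cy"])
E
```

```text
t 2.5 p [ 0.561  -0.08    0.1909] F [-0.  -0.6  0.5] w 0.085
shift [ 2.038 -0.155  0.204] turn [ 0.006   0.0001 -0.0021]
305.83066599134514 262.3772741406708
305.53401199930903 266.60766023667077
306.83689294586503 248.02813800195054
```

View pics/w1.png

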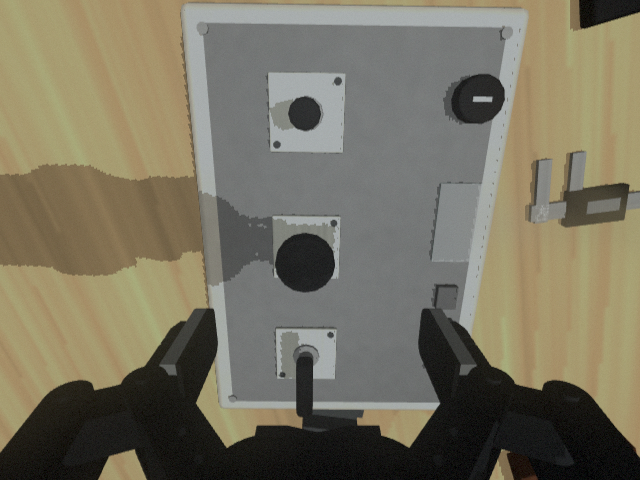

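Wrist view: mushroom head at (305,262), predicted (305,266), so the localisation agrees. The jaws straddle it across the row. Centring next, then descending.

Call:
jog_arm(
  commands=[
    [0, -0.15, 0.2, 0.006, 0, -0.002, -1],
    [0.1, 0, 0, 0, 0, 0, -1],
    [0.2, 0, 0, 0, 0, 0, -1],
    [0.2, 0, 0, 0, 0, 0, -1],
    [0.2, 0, 0, 0, 0, 0, -1],
    [0.2, 0, 0, 0, 0, 0, -1],
    [0.2, 0, 0, 0, 0, 0, -1],
    [0.1, 0, 0, 0, 0, 0, -1],
    [0, 0, 0, 0, 0, 0, -1],
    [0, 0, 0, 0, 0, 0, -1],
  ],
)

```text
clock: 3.55
tool_pos: [0.548, -0.091, 0.1248]
tool_rot: [-1.323, 1.568, -3.135]
force: [0.2, -0.9, 0.1]
gripper_width: 0.0851
```

```bash
python3 - <<'E'
from h import *
s=bot.sense(); c=bot.camera("wrist"); cv2.imwrite("pics/w2.png",c["img"])
todo([.5515,-.0883,.089],s=s)
E
```

```text
t 3.55 p [ 0.548  -0.091   0.1248] F [ 0.2 -0.9  0.1] w 0.0851
shift [ 0.716  0.056 -0.069] turn [-0.0033  0.0004  0.0016]
```

View pics/w2.png

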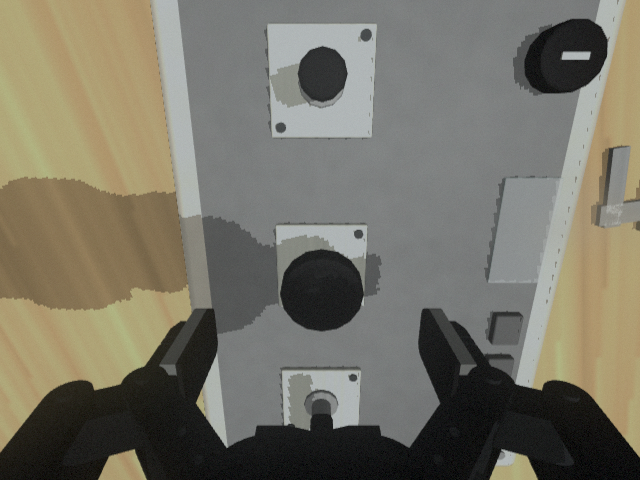

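Wrist view: head centred between the jaws, at (321,290) against a jaw midpoint of about 318. Both neighbours are clear.

Call:
jog_arm(
  commands=[
    [0, 0.03, -0.05, -0.003, 0, 0.001, -1],
    [0.15, 0, 0, 0, 0, 0, -1],
    [0.15, 0, 0, 0, 0, 0, -1],
    [0.15, 0, 0, 0, 0, 0, -1],
    [0.15, 0, 0, 0, 0, 0, -1],
    [0.1, 0, 0, 0, 0, 0, -1],
    [0, 0, 0, 0, 0, 0, -1],
    [0, 0, 0, 0, 0, 0, -1],
    [0, 0, 0, 0, 0, 0, -1],
    [0, 0, 0, 0, 0, 0, -1],
  ],
)

```text
clock: 4.6
tool_pos: [0.5512, -0.0889, 0.0877]
tool_rot: [1.101, 1.569, -0.705]
force: [-0.1, 0.3, -0.3]
gripper_width: 0.0855
```

```bash
python3 - <<'E'
from h import *
s=bot.sense(); c=bot.camera("wrist"); cv2.imwrite("pics/w3.png",c["img"])
todo([.5515,-.0883,.089],s=s)
c=bot.camera("scene");cv2.imwrite("pics/s3.png",cv2.resize(c["img"][90:290,180:400],None,fx=3,fy=3,interpolation=cv2.INTER_CUBIC))
E
```

```text
t 4.6 p [ 0.5512 -0.0889  0.0877] F [-0.1  0.3 -0.3] w 0.0855
shift [-0.025  0.002 -0.013] turn [ 0.0001  0.0004 -0.0008]
```

View pics/w3.png

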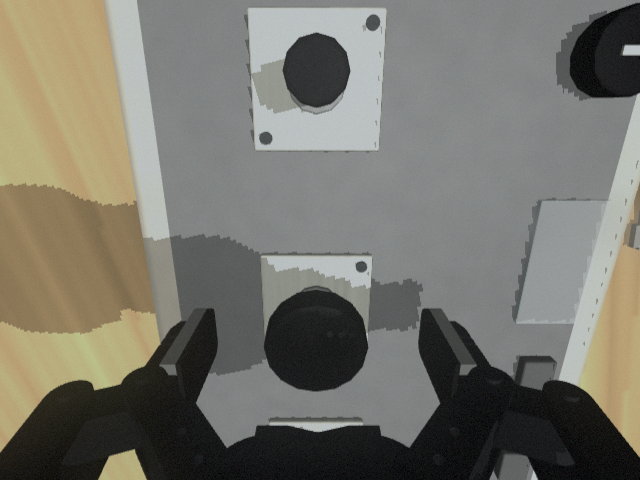

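View pics/s3.png

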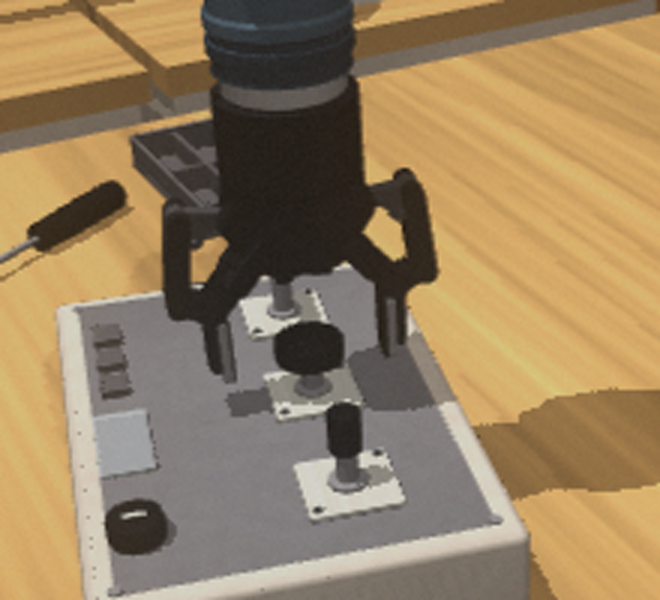

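Both views show the head (wrist pixel (316,340)) between the pads, with the knobs clear. Closing.

Call:
jog_arm(
  commands=[
    [0, 0, 0, 0, 0, 0, 1],
    [0, 0, 0, 0, 0, 0, 1],
    [0, 0, 0, 0, 0, 0, 1],
    [0, 0, 0, 0, 0, 0, 1],
    [0, 0, 0, 0, 0, 0, 1],
    [0, 0, 0, 0, 0, 0, 1],
    [0, 0, 0, 0, 0, 0, 1],
    [0, 0, 0, 0, 0, 0, 1],
    [0, 0, 0, 0, 0, 0, 1],
    [0, 0, 0, 0, 0, 0, 1],
  ],
)

```text
clock: 5.7
tool_pos: [0.5506, -0.0888, 0.0888]
tool_rot: [0.841, 1.569, -0.965]
force: [-0.4, -0.3, 0.7]
gripper_width: 0.0382
```

```bash
python3 - <<'E'
from h import *
s=bot.sense(); c=bot.camera("wrist"); cv2.imwrite("pics/w4.png",c["img"])
todo([.5515,-.0883,.089],s=s)
c=bot.camera("scene");cv2.imwrite("pics/s4.png",cv2.resize(c["img"][90:290,180:400],None,fx=3,fy=3,interpolation=cv2.INTER_CUBIC))
E
```

```text
t 5.7 p [ 0.5506 -0.0888  0.0888] F [-0.4 -0.3  0.7] w 0.0382
shift [-0.004  0.015 -0.013] turn [ 0.0002  0.0006 -0.0006]
```

View pics/s4.png

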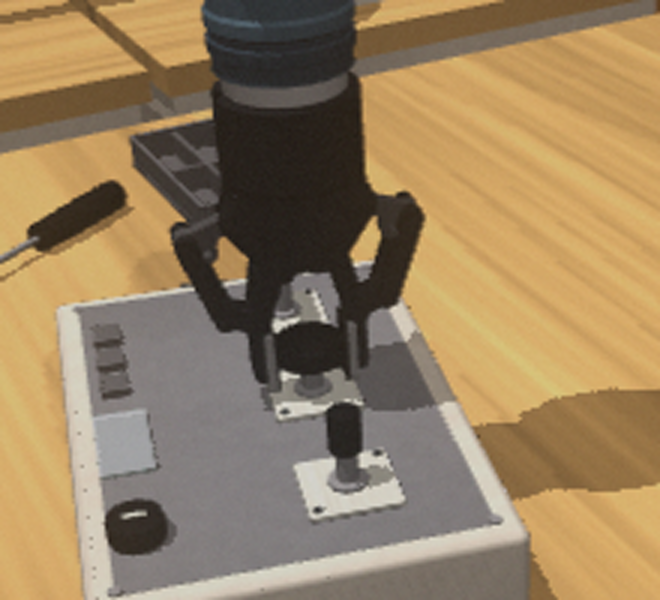

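Width is 38 mm and the scene view shows the pads on the head's sides. Pulling.

Call:
jog_arm(
  commands=[
    [-0.06, 0, 0, 0, 0, 0, 1],
    [-0.06, 0, 0, 0, 0, 0, 1],
    [-0.06, 0, 0, 0, 0, 0, 1],
    [-0.06, 0, 0, 0, 0, 0, 1],
    [-0.06, 0, 0, 0, 0, 0, 1],
    [-0.05, 0, 0, 0, 0, 0, 1],
    [0, 0, 0, 0, 0, 0, 1],
    [0, 0, 0, 0, 0, 0, 1],
    [0, 0, 0, 0, 0, 0, 1],
    [0, 0, 0, 0, 0, 0, 1],
  ],
)

```text
clock: 6.8
tool_pos: [0.5506, -0.0888, 0.1069]
tool_rot: [0.511, 1.57, -1.295]
force: [0.4, 0.4, -2.2]
gripper_width: 0.038
```

```bash
python3 - <<'E'
from h import *
s=bot.sense(); c=bot.camera("wrist"); cv2.imwrite("pics/w5.png",c["img"])
todo([.5515,-.0883,.107],s=s)
c=bot.camera("scene");cv2.imwrite("pics/s5.png",cv2.resize(c["img"][90:290,180:400],None,fx=3,fy=3,interpolation=cv2.INTER_CUBIC))
E
```

```text
t 6.8 p [ 0.5506 -0.0888  0.1069] F [ 0.4  0.4 -2.2] w 0.038
shift [-0.003  0.015 -0.013] turn [ 0.0001  0.0005 -0.0003]
```

View pics/s5.png

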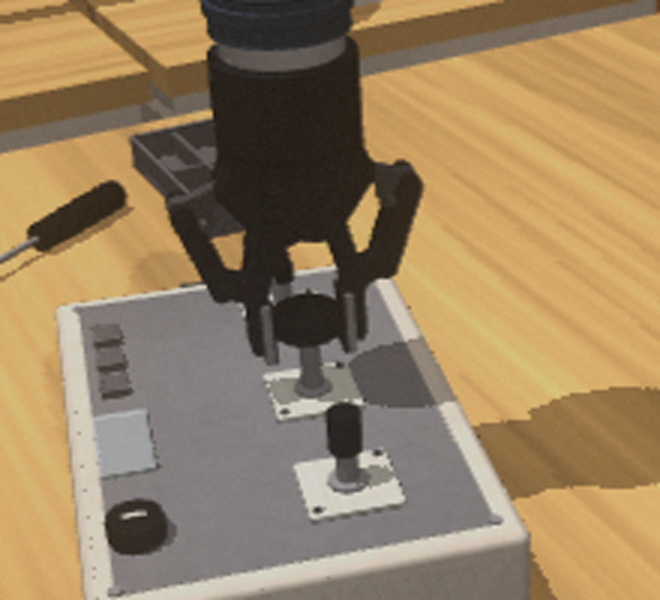

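Head is visibly raised, stem exposed by about 18 mm. A small extra pull will confirm it's at the stop, then hold.

Call:
jog_arm(
  commands=[
    [-0.03, 0, 0, 0, 0, 0, 1],
    [-0.02, 0, 0, 0, 0, 0, 1],
    [0, 0, 0, 0, 0, 0, 1],
    [0, 0, 0, 0, 0, 0, 1],
    [0, 0, 0, 0, 0, 0, 1],
    [0, 0, 0, 0, 0, 0, 1],
    [0, 0, 0, 0, 0, 0, 1],
    [0, 0, 0, 0, 0, 0, 1],
    [0, 0, 0, 0, 0, 0, 1],
    [0, 0, 0, 0, 0, 0, 1],
  ],
)

```text
clock: 7.9
tool_pos: [0.5506, -0.0888, 0.1069]
tool_rot: [-1.093, 1.57, -2.899]
force: [1.8, -0.7, -6.6]
gripper_width: 0.0382
```

```bash
python3 - <<'E'
from h import *
s=bot.sense(); todo([.5515,-.0883,.107],s=s)
c=bot.camera("scene");cv2.imwrite("pics/s6.png",cv2.resize(c["img"][90:290,180:400],None,fx=3,fy=3,interpolation=cv2.INTER_CUBIC))
E
```

```text
t 7.9 p [ 0.5506 -0.0888  0.1069] F [ 1.8 -0.7 -6.6] w 0.0382
shift [-0.002  0.016 -0.013] turn [0.0001 0.0004 0.0007]
```

View pics/s6.png

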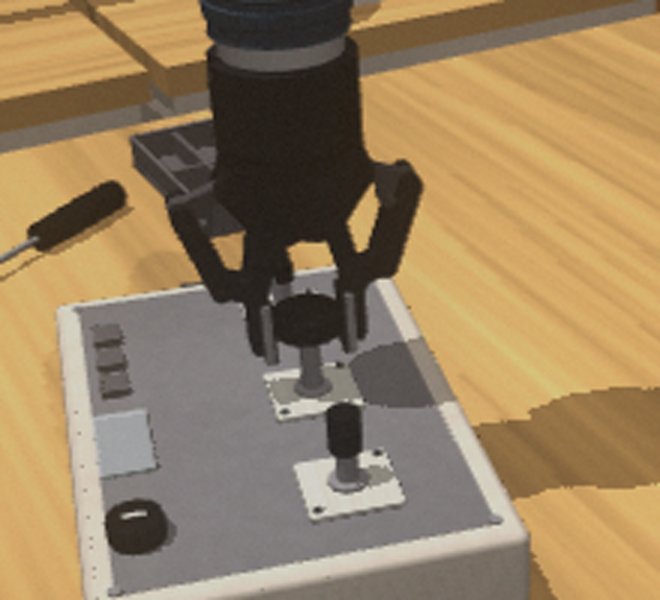

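It stopped firmly at +18.1 mm with force building, so it's fully out, and it was held for over a second. Pushing home.

Call:
jog_arm(
  commands=[
    [0.06, 0, 0, 0, 0, 0, 1],
    [0.06, 0, 0, 0, 0, 0, 1],
    [0.06, 0, 0, 0, 0, 0, 1],
    [0.06, 0, 0, 0, 0, 0, 1],
    [0.06, 0, 0, 0, 0, 0, 1],
    [0.06, 0, 0, 0, 0, 0, 1],
    [0.03, 0, 0, 0, 0, 0, 1],
    [0.02, 0, 0, 0, 0, 0, 1],
    [0, 0, 0, 0, 0, 0, 1],
    [0, 0, 0, 0, 0, 0, 1],
  ],
)

```text
clock: 8.95
tool_pos: [0.5506, -0.0888, 0.0888]
tool_rot: [0.92, 1.569, -0.886]
force: [-0.7, -0.3, -0.6]
gripper_width: 0.0381
```

```bash
python3 - <<'E'
from h import *
s=bot.sense(); todo([.5515,-.0883,.107],s=s)
E
```

```text
t 8.95 p [ 0.5506 -0.0888  0.0888] F [-0.7 -0.3 -0.6] w 0.0381
shift [-0.364  0.015 -0.013] turn [ 0.0002  0.0006 -0.0008]
```

Back at the original height (0.0888). Opening.

Call:
jog_arm(
  commands=[
    [0, 0, 0, 0, 0, 0, -1],
    [0, 0, 0, 0, 0, 0, -1],
    [0, 0, 0, 0, 0, 0, -1],
    [0, 0, 0, 0, 0, 0, -1],
    [0, 0, 0, 0, 0, 0, -1],
    [0, 0, 0, 0, 0, 0, -1],
    [0, 0, 0, 0, 0, 0, -1],
    [0, 0, 0, 0, 0, 0, -1],
    [0, 0, 0, 0, 0, 0, -1],
    [0, 0, 0, 0, 0, 0, -1],
  ],
)

```text
clock: 9.95
tool_pos: [0.5512, -0.0889, 0.0884]
tool_rot: [1.127, 1.569, -0.679]
force: [0.1, -0.2, -0.5]
gripper_width: 0.0854
```

Call:
jog_arm(
  commands=[
    [-0.2, 0, 0, 0, 0, 0, -1],
    [-0.3, 0, 0, 0, 0, 0, -1],
    [-0.3, 0, 0, 0, 0, 0, -1],
    [-0.3, 0, 0, 0, 0, 0, -1],
    [-0.3, 0, 0, 0, 0, 0, -1],
    [-0.3, 0, 0, 0, 0, 0, -1],
    [-0.3, 0, 0, 0, 0, 0, -1],
    [-0.2, 0, 0, 0, 0, 0, -1],
    [0, 0, 0, 0, 0, 0, -1],
    [0, 0, 0, 0, 0, 0, -1],
  ],
)

```text
clock: 10.95
tool_pos: [0.5512, -0.0888, 0.2083]
tool_rot: [1.387, 1.566, -0.419]
force: [0.5, 0.3, -0.3]
gripper_width: 0.0856
```

```bash
python3 - <<'E'
from h import *
s=bot.sense(); todo([.5515,-.0883,.107],s=s)
c=bot.camera("scene");a=c["img"][90:290,180:400]; b=cv2.imread("pics/scene0.png")[90:290,180:400]
cv2.imwrite("pics/s8.png",cv2.resize(np.hstack([b,a]),None,fx=1.8,fy=1.8,interpolation=cv2.INTER_CUBIC))
c=bot.camera("wrist"); cv2.imwrite("pics/w8.png",c["img"])
E
```

```text
t 10.95 p [ 0.5512 -0.0888  0.2083] F [ 0.5  0.3 -0.3] w 0.0856
shift [ 2.026 -0.006 -0.013] turn [ 0.0002  0.0006 -0.0031]
```

View pics/s8.png

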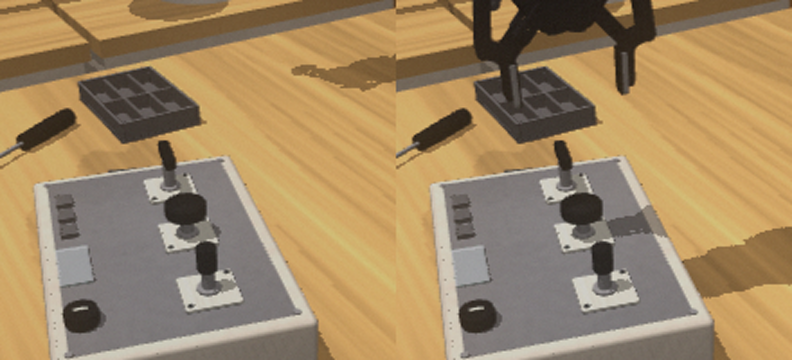

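Before (left) and after (right) match: the mushroom is at (185,208) in both, and the T-bar, slim knob and box haven't moved. The gripper is well clear.

```bash
python3 -c "
from workcell import bot
print(bot.close_job())"
```

```text
the job is handed in; nothing more can be done
None
```

The lamp restart is done and the job is handed in; the handover gave no verdict.

- **Pull:** I gripped the mushroom head across the row and pulled it up 18.1 mm. It stopped firmly there: a further pull moved nothing and the force rose to about 6.6 N. I held it out for more than a second.
- **Push home:** I pushed it back to the height where I first gripped it (TCP z 0.0888 m before and after), opened the gripper and backed off to z = 0.208 m. The clock read about 11 s of the 35 s allowed.
- **Last checks:** The before and after scene pictures match for the mushroom head, T-bar, slim knob and box. The force reading was about zero (under 1 N). No check failed or disagreed, though the knob positions were compared by eye at picture resolution, since the joint values can't be read.

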